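# Dip the pickling crock with the depth gauge

### The arm

A 6-joint arm with a two-finger parallel gripper is mounted at the origin on the work surface. World frame = base frame: x ahead of the robot, y to its left, z up, the work surface at z = 0. Lengths are in m, angles in rad, forces in N, time in s.
With the tool pointing down it reaches from about 0.35 to 0.725 m from the base axis. Payload 6 kg.
Tool frame: the origin (TCP) lies between the finger pads; the fingertips stand 14 mm ahead of it and the grasp point (between the pads) lies 5 mm behind it; z points along the fingers, y is the line along which they close (so a half turn about z gives the same grasp; the last joint's range is limited). The gripper opens to 85 mm and grips with 20 to 120 N. Pads are 22 mm wide; open, the fingers measure 114 mm over their backs; the gripper's body (76 mm by 85 mm) begins 54 mm behind the grasp point. The pads swing forward as they close: fully open they stand 13 mm farther back than shut.
Start: joints at [-0.808, 0.04, 0.085, 0, -1.615, -0.334], TCP at [0.249, -0.546, 0.245] pointing down, gripper open.
Joint ranges: [-2.56, 2.56], [-1.29, 2.01], [-1.08, 1.49], [-3.29, 1.98], [-2.81, -0.18], [-2.99, 2.99]. Speed limits (rad/s): [2.57, 2.57, 3.01, 3.14, 3.14, 3.14].

### API

Orientations are given as a unit quaternion [x, y, z, w].
In Python, from workcell import ctrl gives the robot as it stands.
- The arm moves only by the tool step_arm, never from a script. Its argument "commands" is a list of rows, each an object with "hand": the opening in per cent of the stroke, from 0 (shut) to 100 (fully open); "offset": the shift along the tool's x, y, z as a fraction of full scale, a list of three; "rotation": the turn, a rotation vector about the tool's x, y, z as a fraction of full scale, a list of three. In form: [{"hand": hand, "offset": [dx, dy, dz], "rotation": [wx, wy, wz]}, ...]. A call has 1 to 12 rows; each row shifts and turns the commanded pose from where the row before left it, along the tool's axes as they then stand; what a row does not reach is not made up. Full scale, the value 1, is 400 mm for a shift and pi rad for a turn. A row lasts 1/10 s, in which the tool goes at most 50 mm and 8.59 degrees, less where a joint would pass 70% of its speed; a pose out of reach is approached as far as the arm can. A call with a number of a shift or a turn outside -1 to 1 is refused whole. A call with a gripper value outside its range is refused whole. The fingers move at their own pace and stop on an object; the grip force is fixed at half the most. Time passes only in rows, so rows that do not move let the fingers close. It gives the time, the measured TCP pose, the force, the opening and the grip force at its end, in the units of the state.
- ctrl.observe(): the state, without advancing time (a new reading comes with each control period).
- ctrl.get_image(name): name is "scene" or "top"; returns a dict with "image" (384x512x3 uint8, red, green, blue), "fov_y" (degrees; the focal length in pixels is half the picture's height over the tangent of half this angle, whatever the lens; pixels are square), "cx", "cy" (the principal point, pixels), "dist_coeffs" ([k1, k2, p1, p2, k3] as OpenCV has them; the pictures are not rectified), "position" and "orientation" of the camera in the world. Camera axes: x right, y up, looking along -z (the intrinsics and any distortion apply to the point x, -y, -z); pixel columns grow to the right and rows downward; lengths in m; the calibration is good to about 2 mm. A picture is of the moment at which its call begins. There is no depth.
- ctrl.job_done(): hands the job in; it is judged then, once.
The state is a dict: "clock": time; "joint_positions": joint angles; "joint_vel": joint speeds; "tau": joint torques, N m; "ee_pos": TCP position; "ee_rot": TCP orientation; "ft_force": force on the tool from outside, world axes, zero at the start; "wrist_torque": the same for the moment, N m; "width": opening from 0.0 (shut) to 1.0 (fully open); "gripper_force": force on a finger pad.
Only numpy, scipy, OpenCV 4.12 (cv2) and the standard library are available. Lean on these libraries where they do the work, as an engineer would, in place of code of your own. Each camera call takes 0.05 s, during which the arm holds its last target. There are 200 camera calls.

### The job

Take the dip gauge out of its wooden stand and lower it through the hole in the crock's lid. Press it gently down through its sliding collar until its tip stands on the pressing plate hidden inside, so that the collar, lying flat on the lid, marks the depth, and leave it standing there. Do not drop or force it, and leave the jars and the spoon alone.

Things in the scene. Friction and masses are not known exactly. Their poses are not given: they have to be found in the camera images.
- gauge: dip gauge, loose, about 0.15 kg: upright round steel rod, 12 mm diameter, with a square wooden handle 26 x 26 mm on top. 205 mm long: rod 0 to 160 mm, handle 160 to 205 mm above the tip. Origin at the tip's centre, z up along the rod; x and y square to the handle's flat faces. Tip chamfered to 8 mm diameter over the last 4 mm. It starts upright in the stand's hole, tip on the hole's floor
- gauge_tip (a point): centre of the rod's lower end (same point as the gauge's origin). The gauge bears about 25 N of push in all, collar friction included
- gauge_handle (a point): centre of the square handle, 182.5 mm above the tip: the place to grip
- collar (a joint): how far the brass collar (disc 36 mm diameter, 14 mm high, around the rod) has slid up the rod, in m. At 0 its underside is 58 mm above the tip; at most 0.088, against the handle. It grips the rod by friction: it stays where it is, carries the gauge's own weight, and slides along the rod only when pushed with about 6 N
- collar_under (a point): centre of the collar's underside
- crock: brown stoneware crock, fixed, about 134 mm diameter, under a square wooden lid 136 x 136 mm, 26 mm thick, whose flat top is 145 mm above the table. Origin at the centre of the underside, z up. A vertical round hole, 14 mm diameter, runs through the lid's centre into the hollow inside
- crock_mouth (a point): centre of the lid's hole, level with the lid's top. Inside, a hard level pressing plate (disc 90 mm in diameter, a solid stop, unseen) lies 90 to 120 mm below this point: how deep differs each time, is not reported and can only be felt
- stand: wooden block, fixed, 90 x 90 x 65 mm high, with an upright 13.5 mm hole 55 mm deep in the centre of its top. Origin at the centre of its underside
- jar_tall: bystander: closed preserve jar, 76 mm diameter, 130 mm high, origin at the centre of its underside
- jar_small: bystander: closed preserve jar, 62 mm diameter, 80 mm high, origin at the centre of its underside
- spoon: bystander: wooden spoon lying on the table, origin on its underside
Not all that is in view belongs to the job. There is more than one size of the gauge; the one meant has the size given above. What is shaped like the crock but red is not meant.

How it is judged:
By the outcome, as a careful person would: the job done as asked, in the order asked, and still so for the second after the job is handed in, with the robot touching nothing.
It also fails if it takes over 56 s, if anything falls off the work surface, if the arm or the gripper's body presses on something with over 40 N, if the wrist force passes 120 N, or if a joint passes its speed limit or range.

## Working session

There is one attempt and no reset: what is moved stays moved. The work goes in short steps, Python scripts to look and compute and a tool call to move; the robot and the scene stay as the last step left them, time stands still between calls to the robot, and variables do not carry over. Pictures are saved under pics/ and viewed, at most 10 in all, crops included, and the job is handed in when it is done.

Besides the shell and the picture viewer there is one more tool, called after ">>>" by a JSON object that holds its "method" and its "body". step_arm: Moves the arm, as the interface text tells. Its arguments: {"type":"object","properties":{"commands":{"type":"array"}},"required":["commands"]}

```bash
mkdir -p pics; cat > h.py <<'E'
import numpy as np, cv2
from scipy.spatial.transform import Rotation as R
from workcell import ctrl
def cam(n):
    d=ctrl.get_image(n); im=d["image"]; f=im.shape[0]/2/np.tan(np.radians(d["fov_y"])/2)
    K=np.array([[f,0,d["cx"]],[0,f,d["cy"]],[0,0,1]]); return d,im,K
def ray(d,K,uv):
    p=cv2.undistortPoints(np.array([[uv]],float),K,np.array(d["dist_coeffs"],float))[0,0]
    return R.from_quat(d["orientation"]).apply([p[0],-p[1],-1])
def atz(d,K,uv,z):
    r=ray(d,K,uv); o=np.array(d["position"]); return o+r*(z-o[2])/r[2]
def proj(d,K,P):
    Q=R.from_quat(d["orientation"]).inv().apply(np.atleast_2d(P)-np.array(d["position"]))*[1,-1,-1]
    return cv2.projectPoints(Q,np.zeros(3),np.zeros(3),K,np.array(d["dist_coeffs"],float))[0][:,0]
def save(im,n): cv2.imwrite("pics/"+n,im[:,:,::-1])
E
python3 - <<'E'
from h import *
for n in("scene","top"):
    d,im,K=cam(n); save(im,n+"0.png"); print(n,d["position"],d["orientation"],d["fov_y"],d["dist_coeffs"],d["cx"],d["cy"])
o=ctrl.observe();print(o)
E
```

```text
scene [0.75958737 0.53788067 1.20227301] [0.04167465 0.24000478 0.95204575 0.18512111] 51.571493899142155 [0.04564425 0.         0.         0.         0.        ] 255.83304712370767 191.3678547425597
top [ 0.26534803 -0.01435049  1.48068448] [ 0.08478232 -0.08022498 -0.6752485   0.72829621] 51.16068982017653 [-0.0879582  0.         0.         0.         0.       ] 260.94879657429084 191.98894472300526
{'clock': 0.1, 'joint_positions': array([-8.08264391e-01,  4.07316728e-02,  8.38882420e-02, -4.21871091e-04,
       -1.61549096e+00, -3.33686596e-01]), 'joint_vel': array([-1.44862502e-03,  1.73957064e-03,  1.85407887e-03,  1.03875330e-03,
       -5.74647263e-05,  4.98197171e-04]), 'tau': array([-4.13880873e-03, -3.69348693e+01,  3.48280227e+01,  6.95169345e+00,
       -4.55225440e-03,  3.35370601e-05]), 'ee_pos': array([ 0.24943895, -0.54538392,  0.24437506]), 'ee_rot': array([-2.12792337e-01,  9.77097122e-01,  7.66183069e-04, -2.20859770e-04]), 'ft_force': array([ 0.42672692, -0.73253554,  0.13033696]), 'wrist_torque': array([ 0.03013309,  0.04214859, -0.01708654]), 'gripper_force': 0.0, 'width': 1.0002602484904073}
```

View pics/scene0.png

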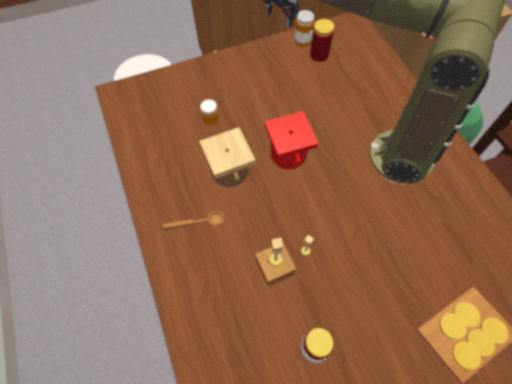

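View pics/top0.png

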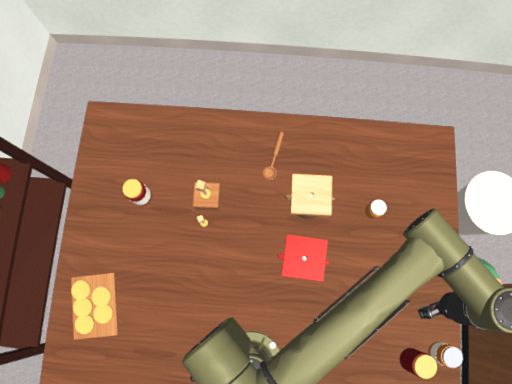

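The scene view shows the gauge in its stand near (277,255) and the wooden lid's hole near (227,150). In the top view these are near (204,190) and (312,194). The small gauge beside the stand and the red crock are decoys. Next I'll enlarge these areas.

```bash
python3 - <<'E'
from h import *
s=cv2.imread("pics/scene0.png");t=cv2.imread("pics/top0.png")
def c(im,u,v,w=50,h=50): return cv2.resize(im[v:v+h,u:u+w],(400,300*1),interpolation=cv2.INTER_CUBIC) 
# each crop 64x48 px -> 400x300 (x6.25)
g=lambda im,u,v:c(im,u,v,64,48)
cv2.imwrite("pics/m.png",np.vstack([np.hstack([g(s,245,235),g(s,195,127)]),np.hstack([g(t,180,172),g(t,280,170)])]))
E
```

```text
(no output)
```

View pics/m.png

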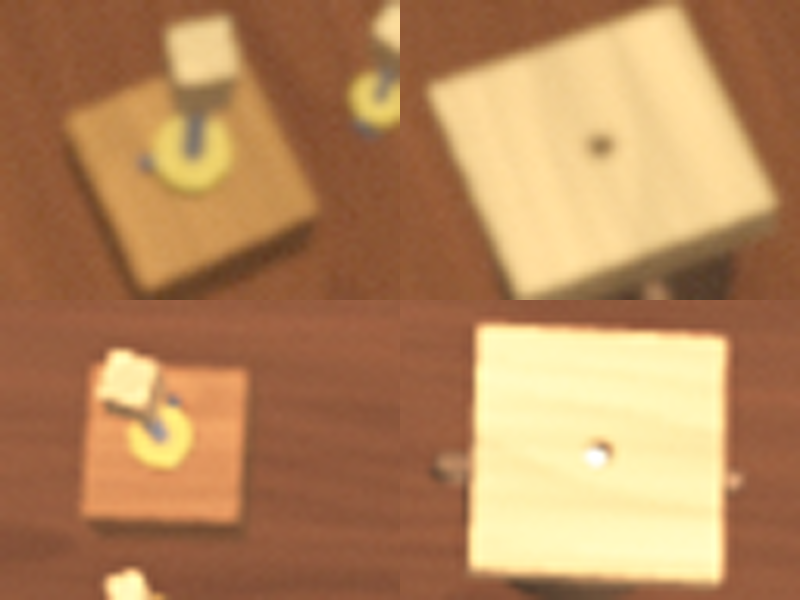

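```bash
python3 - <<'E'
from h import *
off={"s1":(245,235,0,0),"s2":(195,127,400,0),"t1":(180,172,0,300),"t2":(280,170,400,300)}
def px(k,p): a=off[k]; return ((p[0]-a[2]+.5)/6.25-.5+a[0],(p[1]-a[3]+.5)/6.25-.5+a[1])
C={n:cam(n) for n in("scene","top")}
def show(k,pts,z,l):
    d,_,K=C["scene" if k[0]=="s" else "top"]; P=np.array([atz(d,K,px(k,p),z)[:2] for p in pts])
    e=np.roll(P,-1,0)-P
    print(l,P.mean(0).round(4), "len",np.linalg.norm(e,axis=1).round(4) if len(P)>1 else "","ang",(np.degrees(np.arctan2(e[:,1],e[:,0]))%90).round(1))
show("s1",[(65,120),(150,293),(318,210),(235,60)],.065,"stand s")
show("t1",[(90,366),(247,370),(242,524),(83,517)],.065,"stand t")
show("s1",[(165,27),(230,15),(240,74),(173,83)],.215,"handle s")
show("t1",[(120,349),(161,363),(145,406),(103,392)],.215,"handle t")
show("s2",[(428,88),(680,3),(777,203),(520,300)],.145,"lid s")
show("t2",[(475,323),(728,337),(722,583),(470,572)],.145,"lid t")
show("s2",[(600,146)],.145,"hole s"); show("t2",[(599,454)],.145,"hole t")
show("s1",[(192,152)],.082,"collar s"); show("t1",[(160,436)],.082,"collar t")
E
```

```text
stand s [0.5771 0.2088] len [0.0924 0.0886 0.083  0.0876] ang [ 3.4  4.4  4.2 88.2]
stand t [0.5773 0.2056] len [0.0922 0.0917 0.0921 0.0901] ang [2.8 3.9 1.8 3.9]
handle s [0.5767 0.206 ] len [0.0282 0.0266 0.0284 0.0251] ang [79.  75.4 76.  74.7]
handle t [0.5783 0.2034] len [0.0231 0.0244 0.0235 0.0246] ang [75.1 76.1 75.6 75.2]
lid s [ 0.5877 -0.1665] len [0.1404 0.1357 0.1389 0.1387] ang [0.7 0.4 2.  1. ]
lid t [ 0.5892 -0.1665] len [0.1408 0.1388 0.1369 0.1403] ang [1.1 0.6 1.7 2.2]
hole s [ 0.5884 -0.1666] len  ang [0.]
hole t [ 0.5883 -0.1665] len  ang [0.]
collar s [0.5765 0.2062] len  ang [0.]
collar t [0.5779 0.2065] len  ang [0.]
```

```bash
python3 - <<'E'
from h import *
d,_,K=cam("scene");e,_,L=cam("top")
# small gauge handle tops
a=(245+392/6.25,235+20/6.25);b=(180+127/6.25,172+283/6.25)
o1,r1,o2,r2=np.array(d["position"]),ray(d,K,a),np.array(e["position"]),ray(e,L,b)
s=np.linalg.lstsq(np.c_[r1,-r2],o2-o1,rcond=None)[0]; print(o1+s[0]*r1,o2+s[1]*r2)
E
```

```text
[0.47862795 0.20426018 0.14825256] [0.47935669 0.20361178 0.14826354]
```

>>> {"method": "step_arm", "body": {"commands": [{"hand": 100, "offset": [0, 0, -0.03], "rotation": [0, 0, -0.0471]}, {"hand": 100, "offset": [0, 0, -0.03], "rotation": [0, 0, -0.0471]}, {"hand": 100, "offset": [0, 0, -0.03], "rotation": [0, 0, -0.0471]}, {"hand": 100, "offset": [0, 0, -0.03], "rotation": [0, 0, -0.0471]}, {"hand": 100, "offset": [0, 0, -0.02], "rotation": [0, 0, -0.0471]}, {"hand": 100, "offset": [0, 0, 0], "rotation": [0, 0, -0.0471]}, {"hand": 100, "offset": [0, 0, 0], "rotation": [0, 0, 0]}]}}

```text
clock: 1.0
ee_pos: [0.2496, -0.5456, 0.3014]
ee_rot: [-0.612, 0.791, -0.0, 0.0]
ft_force: [0.8, 0.5, -0.4]
width: 1.004
gripper_force: 0.0
```

>>> {"method": "step_arm", "body": {"commands": [{"hand": 100, "offset": [-0.1012, -0.0161, 0], "rotation": [0, 0, 0]}, {"hand": 100, "offset": [-0.1012, -0.0161, 0], "rotation": [0, 0, 0]}, {"hand": 100, "offset": [-0.1012, -0.0161, 0], "rotation": [0, 0, 0]}, {"hand": 100, "offset": [-0.1012, -0.0161, 0], "rotation": [0, 0, 0]}, {"hand": 100, "offset": [-0.1012, -0.0161, 0], "rotation": [0, 0, 0]}, {"hand": 100, "offset": [-0.1012, -0.0161, 0], "rotation": [0, 0, 0]}, {"hand": 100, "offset": [-0.1012, -0.0161, 0], "rotation": [0, 0, 0]}, {"hand": 100, "offset": [-0.1012, -0.0161, 0], "rotation": [0, 0, 0]}, {"hand": 100, "offset": [-0.1012, -0.0161, 0], "rotation": [0, 0, 0]}, {"hand": 100, "offset": [-0.1012, -0.0161, 0], "rotation": [0, 0, 0]}]}}

```text
clock: 2.0
ee_pos: [0.4138, -0.1684, 0.3012]
ee_rot: [-0.61, 0.792, -0.0, 0.0]
ft_force: [0.7, 0.2, 1.1]
width: 1.0
gripper_force: 0.0
```

>>> {"method": "step_arm", "body": {"commands": [{"hand": 100, "offset": [-0.1012, -0.0161, 0], "rotation": [0, 0, 0]}, {"hand": 100, "offset": [-0.1012, -0.0161, 0], "rotation": [0, 0, 0]}, {"hand": 100, "offset": [-0.1012, -0.0161, 0], "rotation": [0, 0, 0]}, {"hand": 100, "offset": [-0.1012, -0.0161, 0], "rotation": [0, 0, 0]}, {"hand": 100, "offset": [-0.1012, -0.0161, 0], "rotation": [0, 0, 0]}, {"hand": 100, "offset": [-0.1012, -0.0161, 0], "rotation": [0, 0, 0]}, {"hand": 100, "offset": [-0.1012, -0.0161, 0], "rotation": [0, 0, 0]}, {"hand": 100, "offset": [-0.1012, -0.0161, 0], "rotation": [0, 0, 0]}, {"hand": 100, "offset": [-0.1012, -0.0161, 0], "rotation": [0, 0, 0]}, {"hand": 100, "offset": [-0.1012, -0.0161, 0], "rotation": [0, 0, 0]}, {"hand": 100, "offset": [0, 0, 0], "rotation": [0, 0, 0]}, {"hand": 100, "offset": [0, 0, 0], "rotation": [0, 0, 0]}]}}

```text
clock: 3.2
ee_pos: [0.5777, 0.2063, 0.2999]
ee_rot: [-0.611, 0.792, 0.0, -0.001]
ft_force: [-0.6, -0.1, 0.4]
width: 1.0
gripper_force: 0.0
```

>>> {"method": "step_arm", "body": {"commands": [{"hand": 100, "offset": [0, 0, 0.04], "rotation": [0, 0, 0]}, {"hand": 100, "offset": [0, 0, 0.04], "rotation": [0, 0, 0]}, {"hand": 100, "offset": [0, 0, 0.04], "rotation": [0, 0, 0]}, {"hand": 100, "offset": [0, 0, 0.04], "rotation": [0, 0, 0]}, {"hand": 100, "offset": [0, 0, 0.04], "rotation": [0, 0, 0]}, {"hand": 100, "offset": [0, 0, 0.04], "rotation": [0, 0, 0]}, {"hand": 100, "offset": [0, 0, 0.04], "rotation": [0, 0, 0]}, {"hand": 60, "offset": [0, 0, 0], "rotation": [0, 0, 0]}, {"hand": 50, "offset": [0, 0, 0], "rotation": [0, 0, 0]}, {"hand": 45, "offset": [0, 0, 0], "rotation": [0, 0, 0]}, {"hand": 40, "offset": [0, 0, 0], "rotation": [0, 0, 0]}, {"hand": 40, "offset": [0, 0, 0], "rotation": [0, 0, 0]}]}}

```text
clock: 4.4
ee_pos: [0.5779, 0.2057, 0.19]
ee_rot: [-0.612, 0.791, -0.0, 0.001]
ft_force: [0.2, -0.5, -0.3]
width: 0.404
gripper_force: 0.0
```

```bash
python3 - <<'E'
from h import *
o=ctrl.observe();print(o["width"],o["ee_pos"],o["ft_force"])
ims=[]
for n,(u,v) in(("scene",(230,215)),("top",(160,155))):
    d,im,K=cam(n); ims.append(cv2.resize(im[v:v+75,u:u+100],(800//2*1,300),interpolation=cv2.INTER_CUBIC))
save(np.hstack(ims),"grasp.png")
E
```

```text
0.40357530329946945 [0.57794147 0.20571584 0.18997786] [ 0.20034047 -0.47267299 -0.28472145]
```

View pics/grasp.png

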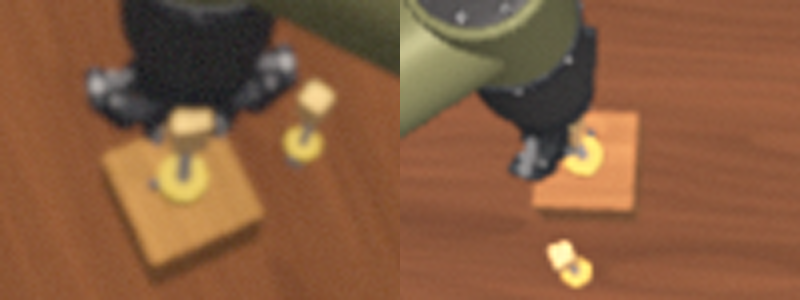

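The enlarged view shows the handle at about (190,125), centred between the fingers. I'll close the grip.

>>> {"method": "step_arm", "body": {"commands": [{"hand": 32, "offset": [0, 0, 0.003], "rotation": [0, 0, 0]}, {"hand": 30, "offset": [0, 0, 0], "rotation": [0, 0, 0]}, {"hand": 25, "offset": [0, 0, 0], "rotation": [0, 0, 0]}, {"hand": 0, "offset": [0, 0, 0], "rotation": [0, 0, 0]}, {"hand": 0, "offset": [0, 0, 0], "rotation": [0, 0, 0]}, {"hand": 0, "offset": [0, 0, 0], "rotation": [0, 0, 0]}, {"hand": 0, "offset": [0, 0, 0], "rotation": [0, 0, 0]}, {"hand": 0, "offset": [0, 0, 0], "rotation": [0, 0, 0]}]}}

```text
clock: 5.3
ee_pos: [0.5777, 0.2056, 0.1883]
ee_rot: [-0.612, 0.791, 0.0, 0.0]
ft_force: [-1.1, 0.0, 1.9]
width: 0.295
gripper_force: 59.0
```

>>> {"method": "step_arm", "body": {"commands": [{"hand": 0, "offset": [0, 0, -0.01], "rotation": [0, 0, 0]}, {"hand": 0, "offset": [0, 0, -0.02], "rotation": [0, 0, 0]}, {"hand": 0, "offset": [0, 0, -0.03], "rotation": [0, 0, 0]}, {"hand": 0, "offset": [0, 0, -0.04], "rotation": [0, 0, 0]}, {"hand": 0, "offset": [0, 0, -0.05], "rotation": [0, 0, 0]}, {"hand": 0, "offset": [0, 0, -0.06], "rotation": [0, 0, 0]}, {"hand": 0, "offset": [0, 0, -0.06], "rotation": [0, 0, 0]}, {"hand": 0, "offset": [0, 0, -0.06], "rotation": [0, 0, 0]}, {"hand": 0, "offset": [0, 0, -0.06], "rotation": [0, 0, 0]}, {"hand": 0, "offset": [0, 0, -0.04], "rotation": [0, 0, 0]}, {"hand": 0, "offset": [0, 0, 0], "rotation": [0, 0, 0]}, {"hand": 0, "offset": [0, 0, 0], "rotation": [0, 0, 0]}]}}

```text
clock: 6.5
ee_pos: [0.5777, 0.2057, 0.3603]
ee_rot: [-0.612, 0.791, 0.0, 0.0]
ft_force: [-0.0, 0.4, -1.6]
width: 0.296
gripper_force: 59.2
```

```bash
cat >> h.py <<'E'
def need(x,y,z=None):
    o=ctrl.observe();p=o["ee_pos"];t=np.array([x,y,p[2] if z is None else z])-p
    print("pos",p.round(4),"tool frac",(R.from_quat(o["ee_rot"]).inv().apply(t)/.4).round(4),"F",o["ft_force"].round(2))
E
python3 - <<'E'
from h import *
o=ctrl.observe();print(o["width"],o["ft_force"],o["ee_rot"]); need(.5884,-.1666)
E
```

```text
0.29621850694602747 [-1.52598569e-03  3.89920662e-01 -1.64718418e+00] [-6.11805619e-01  7.91008025e-01  2.50867575e-04  3.55672384e-04]
pos [0.5777 0.2057 0.3603] tool frac [ 8.940e-01 -2.598e-01 -8.000e-04] F [-0.    0.39 -1.65]
```

>>> {"method": "step_arm", "body": {"commands": [{"hand": 0, "offset": [0.04, -0.0116, 0], "rotation": [0, 0, 0]}, {"hand": 0, "offset": [0.08, -0.0232, 0], "rotation": [0, 0, 0]}, {"hand": 0, "offset": [0.09, -0.0262, 0], "rotation": [0, 0, 0]}, {"hand": 0, "offset": [0.09, -0.0262, 0], "rotation": [0, 0, 0]}, {"hand": 0, "offset": [0.09, -0.0262, 0], "rotation": [0, 0, 0]}, {"hand": 0, "offset": [0.09, -0.0262, 0], "rotation": [0, 0, 0]}, {"hand": 0, "offset": [0.09, -0.0262, 0], "rotation": [0, 0, 0]}, {"hand": 0, "offset": [0.09, -0.0262, 0], "rotation": [0, 0, 0]}, {"hand": 0, "offset": [0.09, -0.0262, 0], "rotation": [0, 0, 0]}, {"hand": 0, "offset": [0.08, -0.0232, 0], "rotation": [0, 0, 0]}, {"hand": 0, "offset": [0.06, -0.0174, 0], "rotation": [0, 0, 0]}, {"hand": 0, "offset": [0.004, -0.0012, 0], "rotation": [0, 0, 0]}]}}

```text
clock: 7.7
ee_pos: [0.5875, -0.17, 0.3586]
ee_rot: [-0.61, 0.792, 0.001, -0.001]
ft_force: [-0.8, 0.1, -1.7]
width: 0.298
gripper_force: 59.2
```

>>> {"method": "step_arm", "body": {"commands": [{"hand": 0, "offset": [0, 0, 0.02], "rotation": [0, 0, 0]}, {"hand": 0, "offset": [0, 0, 0.02], "rotation": [0, 0, 0]}, {"hand": 0, "offset": [0, 0, 0.01], "rotation": [0, 0, 0]}, {"hand": 0, "offset": [0, 0, 0], "rotation": [0, 0, 0]}, {"hand": 0, "offset": [0, 0, 0], "rotation": [0, 0, 0]}]}}

```text
clock: 8.2
ee_pos: [0.5884, -0.1662, 0.3401]
ee_rot: [-0.612, 0.791, -0.0, -0.0]
ft_force: [0.6, 0.3, -0.6]
width: 0.301
gripper_force: 59.2
```

```bash
python3 - <<'E'
from h import *
need(.5884,-.1666,.328)
p=ctrl.observe()["ee_pos"];ims=[]
for n,(u,v) in(("scene",(195,110)),("top",(280,165))):
    d,im,K=cam(n); im=cv2.resize(im[v:v+48,u:u+64],(400,300),interpolation=cv2.INTER_CUBIC); ims.append(im)
    c=lambda P:((proj(d,K,P)[0]-[u,v]+.5)*6.25-.5).round(1)
    print(n,"hole",c([.5884,-.1666,.145]),"tip",c(p-[0,0,.1783]),"collar under",c(p-[0,0,.1203]),"collar top",c(p-[0,0,.1063]))
save(np.hstack(ims),"over.png")
E
```

```text
pos [ 0.5884 -0.1662  0.3401] tool frac [ 0.0011 -0.0002  0.0304] F [ 0.62  0.35 -0.6 ]
scene hole [200.1 252.2] tip [197.8 234.1] collar under [188.7 165.7] collar top [186.4 148.3]
top hole [199.2 185.1] tip [202.3 177.9] collar under [216.4 152.3] collar top [219.9 145.7]
```

View pics/over.png

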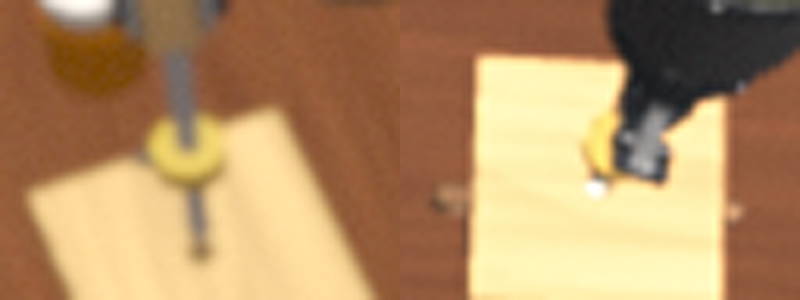

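The scene half shows the collar at (186,148) and the tip near (197,236), straight above the hole at (200,250). These match the predictions to within about 1 mm. I'll descend slowly and watch the force.

>>> {"method": "step_arm", "body": {"commands": [{"hand": 0, "offset": [0.001, 0, 0.01], "rotation": [0, 0, 0]}, {"hand": 0, "offset": [0, 0, 0.01], "rotation": [0, 0, 0]}, {"hand": 0, "offset": [0, 0, 0.01], "rotation": [0, 0, 0]}, {"hand": 0, "offset": [0, 0, 0.004], "rotation": [0, 0, 0]}, {"hand": 0, "offset": [0, 0, 0.004], "rotation": [0, 0, 0]}, {"hand": 0, "offset": [0, 0, 0.004], "rotation": [0, 0, 0]}, {"hand": 0, "offset": [0, 0, 0.003], "rotation": [0, 0, 0]}, {"hand": 0, "offset": [0, 0, 0], "rotation": [0, 0, 0]}, {"hand": 0, "offset": [0, 0, 0], "rotation": [0, 0, 0]}]}}

```text
clock: 9.2
ee_pos: [0.5884, -0.1671, 0.3222]
ee_rot: [-0.612, 0.791, 0.0, 0.0]
ft_force: [-1.3, -0.8, -1.4]
width: 0.295
gripper_force: 59.2
```

>>> {"method": "step_arm", "body": {"commands": [{"hand": 0, "offset": [0, 0, 0.004], "rotation": [0, 0, 0]}, {"hand": 0, "offset": [0, 0, 0.004], "rotation": [0, 0, 0]}, {"hand": 0, "offset": [0, 0, 0], "rotation": [0, 0, 0]}]}}

```text
clock: 9.5
ee_pos: [0.5883, -0.1671, 0.3185]
ee_rot: [-0.612, 0.791, 0.0, -0.0]
ft_force: [0.2, -0.0, -1.8]
width: 0.295
gripper_force: 59.2
```

>>> {"method": "step_arm", "body": {"commands": [{"hand": 0, "offset": [0, 0, 0.004], "rotation": [0, 0, 0]}, {"hand": 0, "offset": [0, 0, 0.004], "rotation": [0, 0, 0]}, {"hand": 0, "offset": [0, 0, 0], "rotation": [0, 0, 0]}, {"hand": 0, "offset": [0, 0, 0], "rotation": [0, 0, 0]}]}}

```text
clock: 9.9
ee_pos: [0.5883, -0.1671, 0.3156]
ee_rot: [-0.612, 0.791, 0.0, -0.0]
ft_force: [0.0, -0.4, -1.3]
width: 0.3
gripper_force: 59.2
```

>>> {"method": "step_arm", "body": {"commands": [{"hand": 0, "offset": [0, 0, 0.007], "rotation": [0, 0, 0]}, {"hand": 0, "offset": [0, 0, 0.007], "rotation": [0, 0, 0]}, {"hand": 0, "offset": [0, 0, 0.007], "rotation": [0, 0, 0]}, {"hand": 0, "offset": [0, 0, 0.007], "rotation": [0, 0, 0]}, {"hand": 0, "offset": [0, 0, 0.007], "rotation": [0, 0, 0]}, {"hand": 0, "offset": [0, 0, 0.007], "rotation": [0, 0, 0]}, {"hand": 0, "offset": [0, 0, 0.007], "rotation": [0, 0, 0]}]}}

```text
clock: 10.6
ee_pos: [0.5884, -0.1671, 0.2958]
ee_rot: [-0.612, 0.791, 0.0, -0.0]
ft_force: [-0.9, -0.4, -1.3]
width: 0.298
gripper_force: 59.2
```

>>> {"method": "step_arm", "body": {"commands": [{"hand": 0, "offset": [0, 0, 0.007], "rotation": [0, 0, 0]}, {"hand": 0, "offset": [0, 0, 0.007], "rotation": [0, 0, 0]}, {"hand": 0, "offset": [0, 0, 0.007], "rotation": [0, 0, 0]}, {"hand": 0, "offset": [0, 0, 0.007], "rotation": [0, 0, 0]}, {"hand": 0, "offset": [0, 0, 0.007], "rotation": [0, 0, 0]}, {"hand": 0, "offset": [0, 0, 0.007], "rotation": [0, 0, 0]}, {"hand": 0, "offset": [0, 0, 0.007], "rotation": [0, 0, 0]}, {"hand": 0, "offset": [0, 0, 0], "rotation": [0, 0, 0]}]}}

```text
clock: 11.4
ee_pos: [0.5882, -0.167, 0.2758]
ee_rot: [-0.612, 0.791, 0.0, -0.0]
ft_force: [-0.1, 0.2, -1.8]
width: 0.296
gripper_force: 59.2
```

>>> {"method": "step_arm", "body": {"commands": [{"hand": 0, "offset": [0, 0, 0.005], "rotation": [0, 0, 0]}, {"hand": 0, "offset": [0, 0, 0.005], "rotation": [0, 0, 0]}, {"hand": 0, "offset": [0, 0, 0.005], "rotation": [0, 0, 0]}, {"hand": 0, "offset": [0, 0, 0.005], "rotation": [0, 0, 0]}, {"hand": 0, "offset": [0, 0, 0.005], "rotation": [0, 0, 0]}, {"hand": 0, "offset": [0, 0, 0.005], "rotation": [0, 0, 0]}, {"hand": 0, "offset": [0, 0, 0.005], "rotation": [0, 0, 0]}]}}

```text
clock: 12.1
ee_pos: [0.5884, -0.1672, 0.2626]
ee_rot: [-0.612, 0.791, -0.0, 0.0]
ft_force: [-2.2, 0.3, 3.8]
width: 0.296
gripper_force: 60.0
```

>>> {"method": "step_arm", "body": {"commands": [{"hand": 0, "offset": [0, 0, 0.005], "rotation": [0, 0, 0]}, {"hand": 0, "offset": [0, 0, 0.005], "rotation": [0, 0, 0]}, {"hand": 0, "offset": [0, 0, 0.005], "rotation": [0, 0, 0]}, {"hand": 0, "offset": [0, 0, 0.005], "rotation": [0, 0, 0]}, {"hand": 0, "offset": [0, 0, 0.005], "rotation": [0, 0, 0]}, {"hand": 0, "offset": [0, 0, 0.005], "rotation": [0, 0, 0]}, {"hand": 0, "offset": [0, 0, 0.005], "rotation": [0, 0, 0]}, {"hand": 0, "offset": [0, 0, 0.005], "rotation": [0, 0, 0]}, {"hand": 0, "offset": [0, 0, 0.005], "rotation": [0, 0, 0]}, {"hand": 0, "offset": [0, 0, 0.005], "rotation": [0, 0, 0]}]}}

```text
clock: 13.1
ee_pos: [0.5884, -0.1672, 0.2423]
ee_rot: [-0.612, 0.791, 0.0, -0.0]
ft_force: [-2.4, 1.1, 4.8]
width: 0.295
gripper_force: 60.1
```

>>> {"method": "step_arm", "body": {"commands": [{"hand": 0, "offset": [0, 0, 0.004], "rotation": [0, 0, 0]}, {"hand": 0, "offset": [0, 0, 0.004], "rotation": [0, 0, 0]}, {"hand": 0, "offset": [0, 0, 0.004], "rotation": [0, 0, 0]}, {"hand": 0, "offset": [0, 0, 0.004], "rotation": [0, 0, 0]}, {"hand": 0, "offset": [0, 0, 0], "rotation": [0, 0, 0]}, {"hand": 0, "offset": [0, 0, 0], "rotation": [0, 0, 0]}]}}

```text
clock: 13.7
ee_pos: [0.5884, -0.1671, 0.2357]
ee_rot: [-0.612, 0.791, 0.0, -0.0]
ft_force: [-1.0, -0.4, 1.7]
width: 0.298
gripper_force: 59.8
```

>>> {"method": "step_arm", "body": {"commands": [{"hand": 0, "offset": [0, 0, 0.001], "rotation": [0, 0, 0]}, {"hand": 0, "offset": [0, 0, 0.001], "rotation": [0, 0, 0]}, {"hand": 0, "offset": [0, 0, 0.001], "rotation": [0, 0, 0]}]}}

```text
clock: 14.0
ee_pos: [0.5883, -0.1671, 0.2351]
ee_rot: [-0.612, 0.791, -0.0, 0.0]
ft_force: [-1.2, -0.1, 5.1]
width: 0.298
gripper_force: 59.9
```

>>> {"method": "step_arm", "body": {"commands": [{"hand": 0, "offset": [0, 0, 0.001], "rotation": [0, 0, 0]}, {"hand": 0, "offset": [0, 0, 0.001], "rotation": [0, 0, 0]}, {"hand": 0, "offset": [0, 0, 0.001], "rotation": [0, 0, 0]}]}}

```text
clock: 14.3
ee_pos: [0.5883, -0.1671, 0.2337]
ee_rot: [-0.612, 0.791, 0.0, -0.0]
ft_force: [-1.9, 0.6, 5.3]
width: 0.301
gripper_force: 59.9
```

>>> {"method": "step_arm", "body": {"commands": [{"hand": 0, "offset": [0, 0, 0.001], "rotation": [0, 0, 0]}, {"hand": 0, "offset": [0, 0, 0.001], "rotation": [0, 0, 0]}, {"hand": 0, "offset": [0, 0, 0.001], "rotation": [0, 0, 0]}]}}

```text
clock: 14.6
ee_pos: [0.5883, -0.1671, 0.2325]
ee_rot: [-0.612, 0.791, 0.0, -0.0]
ft_force: [-2.4, -0.2, 4.5]
width: 0.299
gripper_force: 59.9
```

>>> {"method": "step_arm", "body": {"commands": [{"hand": 0, "offset": [0, 0, 0.001], "rotation": [0, 0, 0]}, {"hand": 0, "offset": [0, 0, 0.001], "rotation": [0, 0, 0]}, {"hand": 0, "offset": [0, 0, 0.001], "rotation": [0, 0, 0]}]}}

```text
clock: 14.9
ee_pos: [0.5883, -0.1671, 0.2312]
ee_rot: [-0.612, 0.791, 0.0, -0.0]
ft_force: [-2.8, -0.3, 4.5]
width: 0.294
gripper_force: 59.9
```

>>> {"method": "step_arm", "body": {"commands": [{"hand": 0, "offset": [0, 0, 0.001], "rotation": [0, 0, 0]}, {"hand": 0, "offset": [0, 0, 0.001], "rotation": [0, 0, 0]}, {"hand": 0, "offset": [0, 0, 0.001], "rotation": [0, 0, 0]}]}}

```text
clock: 15.2
ee_pos: [0.5884, -0.1671, 0.23]
ee_rot: [-0.612, 0.791, 0.0, -0.0]
ft_force: [-1.6, 0.5, 5.2]
width: 0.296
gripper_force: 59.9
```

>>> {"method": "step_arm", "body": {"commands": [{"hand": 0, "offset": [0, 0, 0.001], "rotation": [0, 0, 0]}, {"hand": 0, "offset": [0, 0, 0.001], "rotation": [0, 0, 0]}, {"hand": 0, "offset": [0, 0, 0.001], "rotation": [0, 0, 0]}]}}

```text
clock: 15.5
ee_pos: [0.5883, -0.1671, 0.2288]
ee_rot: [-0.612, 0.791, 0.0, -0.0]
ft_force: [-1.7, 0.3, 4.5]
width: 0.296
gripper_force: 59.9
```

>>> {"method": "step_arm", "body": {"commands": [{"hand": 0, "offset": [0, 0, 0.001], "rotation": [0, 0, 0]}, {"hand": 0, "offset": [0, 0, 0.001], "rotation": [0, 0, 0]}, {"hand": 0, "offset": [0, 0, 0.001], "rotation": [0, 0, 0]}]}}

```text
clock: 15.8
ee_pos: [0.5883, -0.1671, 0.2276]
ee_rot: [-0.612, 0.791, 0.0, -0.0]
ft_force: [-2.0, -0.5, 4.4]
width: 0.297
gripper_force: 59.9
```

>>> {"method": "step_arm", "body": {"commands": [{"hand": 0, "offset": [0, 0, 0.001], "rotation": [0, 0, 0]}, {"hand": 0, "offset": [0, 0, 0.001], "rotation": [0, 0, 0]}, {"hand": 0, "offset": [0, 0, 0.001], "rotation": [0, 0, 0]}]}}

```text
clock: 16.1
ee_pos: [0.5883, -0.1671, 0.2264]
ee_rot: [-0.612, 0.791, 0.0, -0.0]
ft_force: [-3.7, 0.3, 4.7]
width: 0.294
gripper_force: 59.9
```

>>> {"method": "step_arm", "body": {"commands": [{"hand": 0, "offset": [0, 0, 0.001], "rotation": [0, 0, 0]}, {"hand": 0, "offset": [0, 0, 0.001], "rotation": [0, 0, 0]}, {"hand": 0, "offset": [0, 0, 0.001], "rotation": [0, 0, 0]}]}}

```text
clock: 16.4
ee_pos: [0.5883, -0.1671, 0.2252]
ee_rot: [-0.612, 0.791, 0.0, -0.0]
ft_force: [-3.0, -0.2, 4.4]
width: 0.293
gripper_force: 59.9
```

>>> {"method": "step_arm", "body": {"commands": [{"hand": 0, "offset": [0, 0, 0.001], "rotation": [0, 0, 0]}, {"hand": 0, "offset": [0, 0, 0.001], "rotation": [0, 0, 0]}, {"hand": 0, "offset": [0, 0, 0.001], "rotation": [0, 0, 0]}]}}

```text
clock: 16.7
ee_pos: [0.5883, -0.1671, 0.224]
ee_rot: [-0.612, 0.791, 0.0, -0.0]
ft_force: [-3.1, 0.5, 5.1]
width: 0.298
gripper_force: 59.9
```

>>> {"method": "step_arm", "body": {"commands": [{"hand": 0, "offset": [0, 0, 0.001], "rotation": [0, 0, 0]}, {"hand": 0, "offset": [0, 0, 0.001], "rotation": [0, 0, 0]}, {"hand": 0, "offset": [0, 0, 0.001], "rotation": [0, 0, 0]}]}}

```text
clock: 17.0
ee_pos: [0.5883, -0.1671, 0.2228]
ee_rot: [-0.612, 0.791, 0.0, -0.0]
ft_force: [-2.2, 0.4, 5.2]
width: 0.298
gripper_force: 59.9
```

>>> {"method": "step_arm", "body": {"commands": [{"hand": 0, "offset": [0, 0, 0.001], "rotation": [0, 0, 0]}, {"hand": 0, "offset": [0, 0, 0.001], "rotation": [0, 0, 0]}, {"hand": 0, "offset": [0, 0, 0.001], "rotation": [0, 0, 0]}]}}

```text
clock: 17.3
ee_pos: [0.5883, -0.1671, 0.2216]
ee_rot: [-0.612, 0.791, 0.0, -0.0]
ft_force: [-2.4, 0.7, 5.8]
width: 0.299
gripper_force: 59.9
```

>>> {"method": "step_arm", "body": {"commands": [{"hand": 0, "offset": [0, 0, 0.001], "rotation": [0, 0, 0]}, {"hand": 0, "offset": [0, 0, 0.001], "rotation": [0, 0, 0]}, {"hand": 0, "offset": [0, 0, 0.001], "rotation": [0, 0, 0]}]}}

```text
clock: 17.6
ee_pos: [0.5883, -0.1671, 0.2204]
ee_rot: [-0.612, 0.791, 0.0, -0.0]
ft_force: [-2.1, -0.0, 5.0]
width: 0.298
gripper_force: 60.0
```

>>> {"method": "step_arm", "body": {"commands": [{"hand": 0, "offset": [0, 0, 0.001], "rotation": [0, 0, 0]}, {"hand": 0, "offset": [0, 0, 0.001], "rotation": [0, 0, 0]}, {"hand": 0, "offset": [0, 0, 0.001], "rotation": [0, 0, 0]}]}}

```text
clock: 17.9
ee_pos: [0.5883, -0.1671, 0.2192]
ee_rot: [-0.612, 0.791, 0.0, -0.0]
ft_force: [-3.1, -0.4, 4.8]
width: 0.297
gripper_force: 60.0
```

>>> {"method": "step_arm", "body": {"commands": [{"hand": 0, "offset": [0, 0, 0.001], "rotation": [0, 0, 0]}, {"hand": 0, "offset": [0, 0, 0.001], "rotation": [0, 0, 0]}, {"hand": 0, "offset": [0, 0, 0.001], "rotation": [0, 0, 0]}]}}

```text
clock: 18.2
ee_pos: [0.5883, -0.1671, 0.218]
ee_rot: [-0.612, 0.791, 0.0, -0.0]
ft_force: [-3.0, 0.5, 5.1]
width: 0.294
gripper_force: 60.0
```

>>> {"method": "step_arm", "body": {"commands": [{"hand": 0, "offset": [0, 0, 0.001], "rotation": [0, 0, 0]}, {"hand": 0, "offset": [0, 0, 0.001], "rotation": [0, 0, 0]}, {"hand": 0, "offset": [0, 0, 0.001], "rotation": [0, 0, 0]}]}}

```text
clock: 18.5
ee_pos: [0.5883, -0.1671, 0.2168]
ee_rot: [-0.612, 0.791, 0.0, -0.0]
ft_force: [-2.8, 0.3, 4.6]
width: 0.3
gripper_force: 60.0
```

>>> {"method": "step_arm", "body": {"commands": [{"hand": 0, "offset": [0, 0, 0.001], "rotation": [0, 0, 0]}, {"hand": 0, "offset": [0, 0, 0.001], "rotation": [0, 0, 0]}, {"hand": 0, "offset": [0, 0, 0.001], "rotation": [0, 0, 0]}]}}

```text
clock: 18.8
ee_pos: [0.5883, -0.1671, 0.2156]
ee_rot: [-0.612, 0.791, 0.0, -0.0]
ft_force: [-4.6, 0.7, 5.0]
width: 0.293
gripper_force: 59.9
```

>>> {"method": "step_arm", "body": {"commands": [{"hand": 0, "offset": [0, 0, 0.001], "rotation": [0, 0, 0]}, {"hand": 0, "offset": [0, 0, 0.001], "rotation": [0, 0, 0]}, {"hand": 0, "offset": [0, 0, 0.001], "rotation": [0, 0, 0]}]}}

```text
clock: 19.1
ee_pos: [0.5883, -0.1672, 0.2155]
ee_rot: [-0.612, 0.791, -0.0, 0.0]
ft_force: [-4.2, 0.9, 9.1]
width: 0.292
gripper_force: 60.5
```

The TCP stopped and the force rose, which suggests the tip is on the plate. A small extra step should confirm it.

>>> {"method": "step_arm", "body": {"commands": [{"hand": 0, "offset": [0, 0, 0.001], "rotation": [0, 0, 0]}, {"hand": 0, "offset": [0, 0, 0], "rotation": [0, 0, 0]}]}}

```text
clock: 19.3
ee_pos: [0.5884, -0.1672, 0.2155]
ee_rot: [-0.612, 0.791, -0.0, 0.0]
ft_force: [-5.3, 1.9, 9.3]
width: 0.3
gripper_force: 60.5
```

>>> {"method": "step_arm", "body": {"commands": [{"hand": 0, "offset": [0, 0, 0.001], "rotation": [0, 0, 0]}, {"hand": 0, "offset": [0, 0, 0.001], "rotation": [0, 0, 0]}, {"hand": 0, "offset": [0, 0, 0], "rotation": [0, 0, 0]}]}}

```text
clock: 19.6
ee_pos: [0.5884, -0.1672, 0.2154]
ee_rot: [-0.612, 0.791, -0.001, 0.0]
ft_force: [-5.2, 1.2, 12.4]
width: 0.298
gripper_force: 60.8
```

>>> {"method": "step_arm", "body": {"commands": [{"hand": 0, "offset": [0.0005, 0.002, -0.002], "rotation": [0, 0, 0]}, {"hand": 0, "offset": [0, 0, -0.001], "rotation": [0, 0, 0]}, {"hand": 0, "offset": [0, 0, -0.001], "rotation": [0, 0, 0]}, {"hand": 0, "offset": [0, 0, 0], "rotation": [0, 0, 0]}]}}

```text
clock: 20.0
ee_pos: [0.5881, -0.1671, 0.2155]
ee_rot: [-0.612, 0.791, -0.001, 0.001]
ft_force: [-0.8, 0.3, 5.8]
width: 0.295
gripper_force: 60.1
```

>>> {"method": "step_arm", "body": {"commands": [{"hand": 0, "offset": [0, 0, -0.0025], "rotation": [0, 0, 0]}, {"hand": 0, "offset": [0, 0, 0], "rotation": [0, 0, 0]}, {"hand": 32, "offset": [0, 0, 0], "rotation": [0, 0, 0]}, {"hand": 36, "offset": [0, 0, 0], "rotation": [0, 0, 0]}, {"hand": 45, "offset": [0, 0, 0], "rotation": [0, 0, 0]}, {"hand": 60, "offset": [0, 0, 0], "rotation": [0, 0, 0]}, {"hand": 80, "offset": [0, 0, 0], "rotation": [0, 0, 0]}, {"hand": 80, "offset": [0, 0, 0], "rotation": [0, 0, 0]}, {"hand": 80, "offset": [0, 0, 0], "rotation": [0, 0, 0]}]}}

```text
clock: 20.9
ee_pos: [0.5875, -0.1671, 0.2159]
ee_rot: [-0.612, 0.791, 0.0, 0.0]
ft_force: [-0.7, 0.7, -0.9]
width: 0.8
gripper_force: 0.0
```

Released cleanly. I'll rise and look.

>>> {"method": "step_arm", "body": {"commands": [{"hand": 80, "offset": [0, 0, -0.02], "rotation": [0, 0, 0]}, {"hand": 80, "offset": [0, 0, -0.03], "rotation": [0, 0, 0]}, {"hand": 80, "offset": [0, 0, -0.05], "rotation": [0, 0, 0]}, {"hand": 80, "offset": [0, 0, -0.06], "rotation": [0, 0, 0]}, {"hand": 80, "offset": [0, 0, -0.06], "rotation": [0, 0, 0]}, {"hand": 80, "offset": [0, 0, -0.06], "rotation": [0, 0, 0]}, {"hand": 80, "offset": [-0.08, 0, 0], "rotation": [0, 0, 0]}, {"hand": 80, "offset": [-0.1, 0, 0], "rotation": [0, 0, 0]}, {"hand": 80, "offset": [-0.1, 0, 0], "rotation": [0, 0, 0]}, {"hand": 80, "offset": [-0.1, 0, 0], "rotation": [0, 0, 0]}, {"hand": 80, "offset": [0, 0, 0], "rotation": [0, 0, 0]}, {"hand": 80, "offset": [0, 0, 0], "rotation": [0, 0, 0]}]}}

```text
clock: 22.1
ee_pos: [0.6259, -0.0192, 0.3288]
ee_rot: [-0.612, 0.791, -0.0, 0.0]
ft_force: [0.7, 0.3, 0.3]
width: 0.8
gripper_force: 0.0
```

```bash
python3 - <<'E'
from h import *
p=np.array([.5883,-.1669,0]);ims=[]
for n,(u,v) in(("scene",(195,115)),("top",(280,165))):
    d,im,K=cam(n); im=cv2.resize(im[v:v+48,u:u+64],(400,300),interpolation=cv2.INTER_CUBIC); ims.append(im)
    c=lambda z:((proj(d,K,p+[0,0,z])[0]-[u,v]+.5)*6.25-.5).round(1)
    print(n,"collar top",c(.159),"handle top",c(.0372+.205))
save(np.hstack(ims),"end.png")
E
```

```text
scene collar top [198.  204.8] handle top [184.8 105.3]
top collar top [203.  179.4] handle top [223.5 142.1]
```

View pics/end.png

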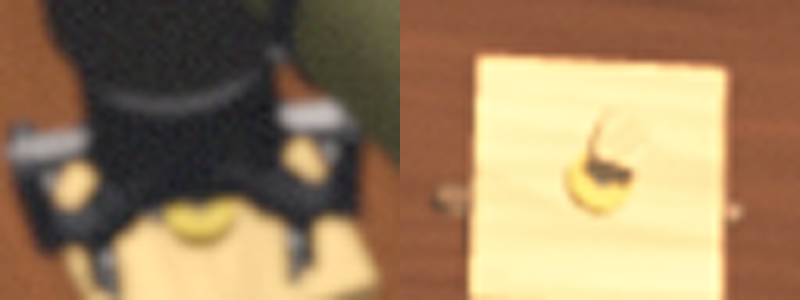

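In the top half the collar is at (600,180) and the handle at about (623,142). Both match the predictions for an upright gauge on the plate with the collar flat on the lid.

```bash
python3 -c "
from workcell import ctrl
print(ctrl.job_done())"
```

```text
the job is handed in; nothing more can be done
None
```

The gauge stands upright in the crock with its tip on the pressing plate, felt about 108 mm below the lid top, and its collar flat on the lid; I pushed with at most about 12 N, let go cleanly and handed the job in at about 22 s.

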